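Dispense one meatball into a portion pot and weigh it

TASK

Lift the steel portion pot by its black handle and use the pot to push the red paddle of the brown meatball dispenser fully home, feeling for its stop without ramming it, keeping it there until one meatball has dropped into the pot; do not touch the paddle with the gripper itself. Then set the pot with its meatball gently on the middle of the scale's platform, upright, and let go. Leave the green falafel dispenser and the other things on the table alone.

Things in the scene. Friction and masses are not known exactly. Their poses are not given: they have to be found in the camera images.
- dispenser_meat: Fixed dispenser of frozen meatballs (dark brown balls), 270 mm tall, brown column. Origin: on the table straight below the axis of its clear square magazine (40 mm outside, 131 to 269 mm above the table). Its +x is the way its paddle is pushed (away from the robot). Column and foot (130 mm wide) stand at x = 65 to 185 mm; below the magazine is free space for the pot.
- paddle_meat (a joint): Stroke of that dispenser's red paddle (pad, carriage and gate), m: 0 at rest, 0.032 fully home against its stop, along the dispenser's +x. A spring (3 N at rest, 7 N when home) brings it back. Its gate under the magazine frees the lowest ball only near the end of the stroke.
- carriage_meat (a point): Middle of the front of the steel carriage plate behind that red paddle pad, 75 mm above the table, 21 mm beyond the magazine axis at rest (53 home). The upright pad (84 mm wide, 47 to 121 mm above the table) stands in front of it on a screw set differently each day: its face is 6 to 20 mm in front of this point, not reported. Pushed home with the pot, the pot is under the chute.
- chute_meat (a point): Where the lowest ball leaves: on the magazine axis, 129 mm above the table (gate from 125 to 129 mm; anything carried under it must stay lower).
- dispenser_falafel: Fixed dispenser of frozen falafel (olive-green balls), 270 mm tall, green column. Origin: on the table straight below the axis of its clear square magazine (40 mm outside, 131 to 269 mm above the table). Its +x is the way its paddle is pushed (away from the robot). Column and foot (130 mm wide) stand at x = 65 to 185 mm; below the magazine is free space for the pot.
- paddle_falafel (a joint): Stroke of that dispenser's red paddle (pad, carriage and gate), m: 0 at rest, 0.032 fully home against its stop, along the dispenser's +x. A spring (3 N at rest, 7 N when home) brings it back. Its gate under the magazine frees the lowest ball only near the end of the stroke.
- carriage_falafel (a point): Middle of the front of the steel carriage plate behind that red paddle pad, 75 mm above the table, 21 mm beyond the magazine axis at rest (53 home). The upright pad (84 mm wide, 47 to 121 mm above the table) stands in front of it on a screw set differently each day: its face is 6 to 20 mm in front of this point, not reported. Pushed home with the pot, the pot is under the chute.
- chute_falafel (a point): Where the lowest ball leaves: on the magazine axis, 129 mm above the table (gate from 125 to 129 mm; anything carried under it must stay lower).
- pot: Loose steel portion pot, open at the top, 80 mm outer diameter, 70 mm tall, wall 3 mm, floor 4 mm, about 0.2 kg. Origin: centre of its underside, z up. Its black loop handle sticks out along its own -x to 103 mm from the axis.
- pot_handle (a point): Grip point on the pot's handle, 95 mm from the pot's axis along its -x, 40 mm above its underside: upright flat bar 16 mm (along pot x) by 10 mm (along pot y, the width to pinch), from 12 to 58 mm above the underside; joined to the pot by a bar of the same 10 mm width at 50 to 58 mm and another at 12 to 20 mm.
- ball_meat_center (a point): Centre of the lowest meatball of its dispenser: dark brown rigid ball, 28 mm diameter, 18 g, waiting on the gate.
- ball_falafel_center (a point): Centre of the lowest falafel of the other dispenser: olive-green ball, 28 mm diameter.
- ball_meat: The same meatball (its origin and axes turn with it; use its centre point).
- scale: Fixed kitchen scale, white body 190 by 170 mm, 30 mm tall. Origin: on the table under its middle.
- scale_top (a point): Centre of the scale's metal platform, a flat plate 150 by 150 mm, top 40 mm above the table.
- spice: Bystander: spice jar, brown, red cap, 48 mm across, 95 mm tall. Origin: on the table, at the middle of its underside.
- salt: Bystander: clear jar, red cap, 52 mm across, 110 mm tall. Origin: on the table, at the middle of its underside.
- water: Bystander: clear water bottle, 60 mm across, 190 mm tall. Origin: on the table, at the middle of its underside.
- tub: Bystander: empty white plastic tub, 90 mm across the rim, 75 mm tall. Origin: on the table, at the middle of its underside.
- spatula: Bystander: spatula lying on the table. Origin: on the table, at its middle.
- bowl: Bystander: small steel bowl, 110 mm across, 50 mm tall. Origin: on the table, at the middle of its underside.
Mind the look-alikes: they are no part of the job. What is shaped like the pot but purple is not meant.

How it is judged:
By the outcome, as a careful person would: the job done as asked, in the order asked, and still so for the second after the job is handed in, with the robot touching nothing.
It also fails if it takes over 64 s, if anything falls off the work surface, if the arm or the gripper's body presses on something with over 40 N, if the wrist force passes 120 N, or if a joint passes its speed limit or range.

ROBOT

A 7-joint arm with a two-finger parallel gripper is mounted at the origin on the work surface. World frame = base frame: x ahead of the robot, y to its left, z up, the work surface at z = 0. Lengths are in m, angles in rad, forces in N, time in s.
With the tool pointing down it reaches from about 0.4 to 0.85 m from the base axis. Payload 4.5 kg.
Tool frame: the origin (TCP) lies midway between the tips of the shut fingers; the grasp point (between the pads) lies 19 mm behind it; z points along the fingers, y is the line along which they close (so a half turn about z gives the same grasp; the last joint's range is limited). The gripper opens to 88 mm and grips with 3 to 60 N. Pads are 18 mm wide; open, the fingers measure 123 mm over their backs; the gripper's body (75 mm by 187 mm) begins 45 mm behind the grasp point.
Start: joints at [1.376, 0.689, -0.195, 1.565, 0.157, 0.902, -0.215], TCP at [0.142, -0.609, 0.239] pointing down, gripper open.
Joint ranges: [-3.01, 3.01], [-0.46, 2.08], [-1.47, 1.51], [0.13, 2.56], [-1, 4.14], [0.04, 2.09], [-2.66, 2.66]. Speed limits (rad/s): [2.57, 2.57, 3.14, 3.14, 3.14, 3.14, 3.14].

INTERFACE

Orientations are given as a unit quaternion [x, y, z, w].
In Python, from plant import sensors, eyes, finish_job gives the robot as it stands.
- The arm moves only by the tool send_rows, never from a script. Its argument "rows" is text: rows parted by semicolons, each of 4 numbers parted by spaces: the shift along the tool's x, y, z normalised to -1 to 1, where 1 is 30 cm, then the turn about the tool's z normalised to -1 to 1, where 1 is 2 pi rad. A call has 1 to 10 rows; each row is the pose to reach, as a shift and turn from the pose commanded when the call began, along the tool's axes at that moment, turning the shorter way round; what a row does not reach only later rows make up. A row lasts 1/12 s, in which the tool goes at most 41.7 mm and 7.16 degrees, less where a joint would pass 70% of its speed; a pose out of reach is approached as far as the arm can. A call with a number of a shift or a turn outside -1 to 1 is refused whole. A call with a gripper value outside its range is refused whole. "jaw" is the closure, from -1 (fully open) to 1 (shut), set as the call begins (left out, the last holds). The fingers move at their own pace and stop on an object; "force" is the grip in N (left out, the last holds). Time passes only in rows, so rows that repeat a pose let the fingers close. It gives the time, the measured TCP pose, the force, the opening and the grip force at its end, in the units of the state.
- sensors.get_state(): the state, without advancing time (a new reading comes with each control period).
- eyes.snapshot(name): name is "side" or "top"; returns (picture, depth): 384x512x3 uint8, red, green, blue; 384x512 float32, m along the optical axis (not along the pixel's ray), 0 where there is no reading.
- eyes.calibration(name): a dict with "fov_y" (degrees; the focal length in pixels is half the picture's height over the tangent of half this angle, whatever the lens; pixels are square), "cx", "cy" (the principal point, pixels), "world_from_camera" (4x4, takes a point from camera to world coordinates). Camera axes: x right, y down, z forward; pixel columns grow to the right and rows downward; lengths in m; the calibration is good to about 2 mm. A picture is of the moment at which its call begins. calibration takes no time and is no camera call.
- finish_job(): hands the job in; it is judged then, once.
The state is a dict: "clock": time; "q": joint angles; "qd": joint speeds; "joint_torque": joint torques, N m; "tool_pos": TCP position; "eef_rot": TCP orientation; "contact_force": force on the tool from outside, world axes, zero at the start; "moment": the same for the moment, N m; "opening": opening from 0.0 (shut) to 1.0 (fully open); "finger_force": force on a finger pad.
Only numpy, scipy, OpenCV 4.12 (cv2) and the standard library are available. Lean on these libraries where they do the work, as an engineer would, in place of code of your own. Each camera call takes 0.05 s, during which the arm holds its last target. There are 200 camera calls.

## Working session

There is one attempt and no reset: what is moved stays moved. The work goes in short steps, Python scripts to look and compute and a tool call to move; the robot and the scene stay as the last step left them, time stands still between calls to the robot, and variables do not carry over. Pictures are saved under pics/ and viewed, at most 10 in all, crops included, and the job is handed in when it is done.

Besides the shell and the picture viewer there is one more tool, called after "Request:" as name(argument=value, ...) on one line, values as JSON. send_rows: Moves the arm, as the interface text tells. Scaled input: -1 to 1 covers 30 cm each way for a shift and 2 pi rad each way for a turn. Its arguments: {"type":"object","properties":{"rows":{"type":"string"},"jaw":{"type":"number"},"force":{"type":"number"}},"required":["rows"]}

```bash
mkdir -p pics
cat > h.py <<'E'
import numpy as np, cv2
from plant import sensors, eyes
def grab(n):
    p,d=eyes.snapshot(n); c=eyes.calibration(n); np.savez(n+'.npz',p=p,d=d); return p,d,c
def K(c,h=384):
    return h/2/np.tan(np.radians(c['fov_y'])/2)
def cloud(d,c):
    f=K(c); v,u=np.mgrid[:d.shape[0],:d.shape[1]]
    P=np.stack([(u-c['cx'])/f*d,(v-c['cy'])/f*d,d],-1); T=np.array(c['world_from_camera'])
    return P@T[:3,:3].T+T[:3,3]
def ray(u,v,c,z):
    f=K(c);T=np.array(c['world_from_camera']);r=T[:3,:3]@np.array([(u-c['cx'])/f,(v-c['cy'])/f,1]);o=T[:3,3]
    return o+r*(z-o[2])/r[2]
E
python3 - <<'E'
from h import *
for n in('side','top'):
    p,d,c=grab(n); print(n,c); cv2.imwrite(f'pics/{n}0.png',cv2.resize(p[:,:,::-1],(800,600),interpolation=cv2.INTER_CUBIC))
    print((d==0).mean())
s=sensors.get_state();print(s)
E
```

```text
side {'fov_y': 55.733145369988804, 'cx': 258.7698053341447, 'cy': 193.71747037272945, 'world_from_camera': array([[-0.93963667, -0.18989862,  0.28464266,  0.20244864],
       [-0.34214542,  0.53215287, -0.77443517,  0.88372147],
       [-0.00440923, -0.82507687, -0.56500329,  0.75015139],
       [ 0.        ,  0.        ,  0.        ,  1.        ]])}
0.004023234049479167
top {'fov_y': 57.61381081554331, 'cx': 258.90909052410393, 'cy': 190.27108254078314, 'world_from_camera': array([[ 0.00559995, -0.98824274,  0.15279047,  0.34940893],
       [-0.99981441, -0.00834976, -0.01736159,  0.00563915],
       [ 0.01843323, -0.15266489, -0.98810609,  1.34492379],
       [ 0.        ,  0.        ,  0.        ,  1.        ]])}
0.004130045572916667
{'clock': 0.1, 'q': array([ 1.37583519,  0.68988003, -0.19450955,  1.56619294,  0.15731139,
        0.90247736, -0.21507983]), 'qd': array([-9.46352200e-04, -1.10837735e-03, -1.76604994e-03, -1.79367251e-03,
        1.35049193e-04, -4.14191000e-04,  2.16693706e-05]), 'joint_torque': array([-3.12730685e-03, -5.28504610e+01, -1.27143357e+00, -1.53836739e+01,
       -5.25213894e-02,  2.03718140e-03,  4.26416022e-05]), 'tool_pos': array([ 0.14156242, -0.60820837,  0.23801504]), 'eef_rot': array([ 9.93460251e-01,  1.14175809e-01, -1.52179430e-04, -7.68631894e-04]), 'contact_force': array([ 1.34368439, -0.09404195,  0.1184908 ]), 'moment': array([ 0.06555409,  0.00771023, -0.00463996]), 'finger_force': 0.0, 'opening': 1.0000575172315407}
```

View pics/top0.png

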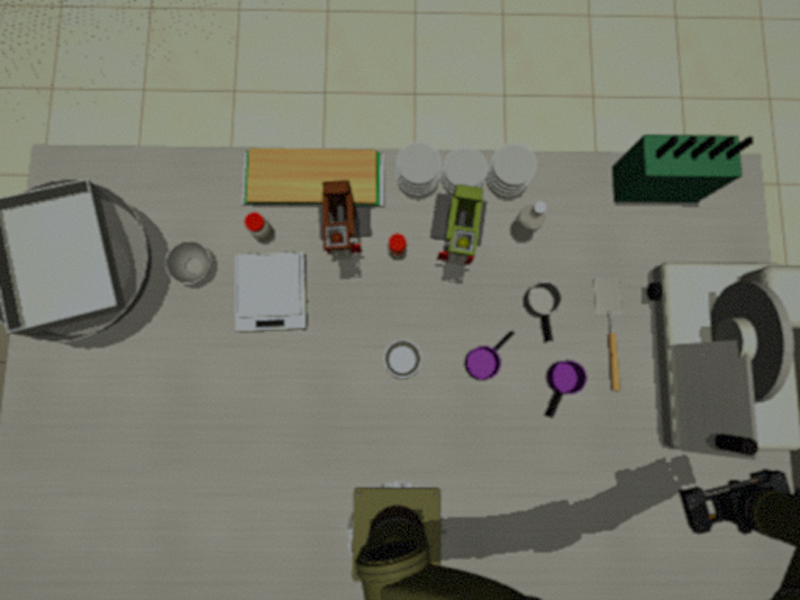

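View pics/side0.png

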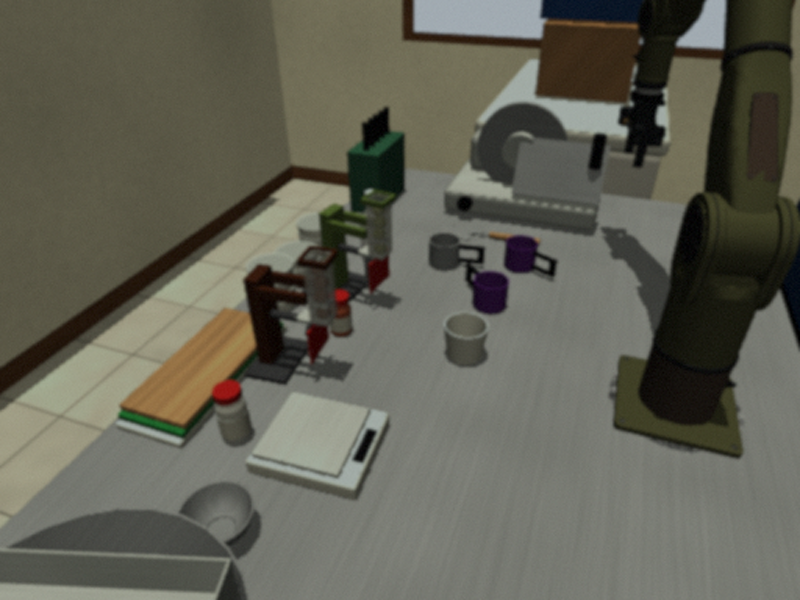

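The top view (800x600 pixels) shows several things that could be mistaken for the pot:
- Steel pot with black handle at (543,300)
- Purple pots at (482,362) and (566,377)
- White tub at (402,358)
- Steel bowl at (190,262)

I choose the steel one at (543,300). The brown dispenser is at (340,215), the green one at (465,220) and the scale at (270,290).

```bash
cat > m.py <<'E'
from h import *
p,d,c=grab('top'); C=cloud(d,c)
def box(u0,v0,u1,v1): # 800x600 px
    s=.64; m=np.zeros(d.shape,bool); m[int(v0*s):int(v1*s),int(u0*s):int(u1*s)]=1; return m&(d>0)
hsv=cv2.cvtColor(p,cv2.COLOR_RGB2HSV)
Z=C[...,2]
m=box(500,265,590,350)
def circ(X):
    A=np.c_[2*X,np.ones(len(X))];s=np.linalg.lstsq(A,(X**2).sum(1),rcond=None)[0]; return s[:2],np.sqrt(s[2]+s[:2]@s[:2])
bl=m&(p.max(2)<40)&(Z>.02)
r=m&~bl&(Z>.058)
print('pot rim z',np.percentile(Z[r],[5,50,95]),r.sum(),cv2.minEnclosingCircle(C[r][:,:2].astype(np.float32)),circ(C[r][:,:2]))
H=C[bl];print('handle',len(H),H.min(0),H.max(0),np.median(H,0)); 
# whole-table heights for others
for n,b in dict(p1=(460,340,520,385),p2=(540,355,590,420),tub=(380,335,425,382),jar=(385,230,410,258),jar2=(240,208,275,245)).items():
    k=box(*b)&(Z>.04); print(n,C[k].min(0).round(3),C[k].max(0).round(3))
k=box(225,245,312,335)&(Z>.015)&(Z<.05);print('scale z',np.percentile(Z[k],[5,50,95]));
k2=box(225,245,312,335)&(Z>.034)&(Z<.05)
print('plat',cv2.minAreaRect(C[k2][:,:2].astype(np.float32)));print('body',cv2.minAreaRect(C[k][:,:2].astype(np.float32)))
for n,b in dict(meat=(300,170,375,285),fal=(425,170,500,290)).items():
    k=box(*b)&(Z>.20);X=C[k];print(n,k.sum(),Z[k].max(),cv2.minAreaRect(X[:,:2].astype(np.float32)))
    r=box(*b)&(((hsv[...,0]<6)|(hsv[...,0]>174))&(hsv[...,1]>170)&(p[...,0]>70)); X=C[r]; print(' red',len(X)); print(X[np.argsort(X[:,1])][::max(1,len(X)//25)].round(3))
v=p[int(165*.64):int(300*.64),int(300*.64):int(500*.64)]; w=p[int(260*.64):int(430*.64),int(440*.64):int(600*.64)]
a=cv2.resize(v[:,:,::-1],(600,405),interpolation=cv2.INTER_CUBIC); a=cv2.convertScaleAbs(a,alpha=1.6);cv2.imwrite('pics/disp.png',a)
cv2.imwrite('pics/pots.png',cv2.convertScaleAbs(cv2.resize(w[:,:,::-1],(560,590),interpolation=cv2.INTER_CUBIC),alpha=1.6))
E
python3 m.py
```

```text
pot rim z [0.0582936  0.06622965 0.07316679] 108 ((0.5081772804260254, -0.307208389043808), 0.09711351245641708) (array([ 0.51386143, -0.31745007]), np.float64(0.06446304982775075))
handle 133 [ 0.43903799 -0.38631271  0.02032102] [ 0.58712881 -0.24283048  0.06414695] [ 0.50363436 -0.35608431  0.05016618]
p1 [ 0.358 -0.259  0.04 ] [ 0.451 -0.16   0.076]
p2 [ 0.27  -0.439  0.04 ] [ 0.4   -0.352  0.076]
tub [ 0.361 -0.054  0.041] [0.448 0.033 0.081]
jar [ 0.652 -0.017  0.041] [0.697 0.025 0.1  ]
jar2 [0.69  0.313 0.042] [0.739 0.361 0.115]
scale z [0.02639201 0.03785526 0.04343224]
plat ((0.5660495162010193, 0.3107706606388092), (0.1836867332458496, 0.160085991024971), 3.2593536376953125)
body ((0.5666890144348145, 0.3131796717643738), (0.19030408561229706, 0.17029844224452972), 3.2301621437072754)
meat 481 0.26901659376228415 ((0.6989398002624512, 0.1347973495721817), (0.1691945344209671, 0.058746904134750366), 2.8919734954833984)
 red 6
[[0.663 0.092 0.12 ]
 [0.659 0.092 0.119]
 [0.66  0.096 0.117]
 [0.658 0.099 0.122]
 [0.658 0.103 0.122]
 [0.659 0.107 0.119]]
fal 476 0.2723892938578709 ((0.6907753348350525, -0.14011763036251068), (0.05968395993113518, 0.16757242381572723), 81.27249145507812)
 red 11
[[ 0.636 -0.17   0.12 ]
 [ 0.632 -0.167  0.119]
 [ 0.635 -0.167  0.123]
 [ 0.636 -0.163  0.121]
 [ 0.659 -0.114  0.068]
 [ 0.641 -0.112  0.126]
 [ 0.642 -0.109  0.122]
 [ 0.642 -0.106  0.122]
 [ 0.645 -0.105  0.125]
 [ 0.643 -0.102  0.12 ]
 [ 0.642 -0.098  0.12 ]]
```

View pics/disp.png

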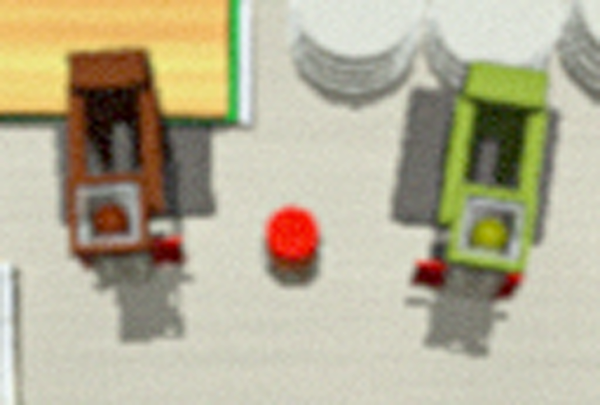

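View pics/pots.png

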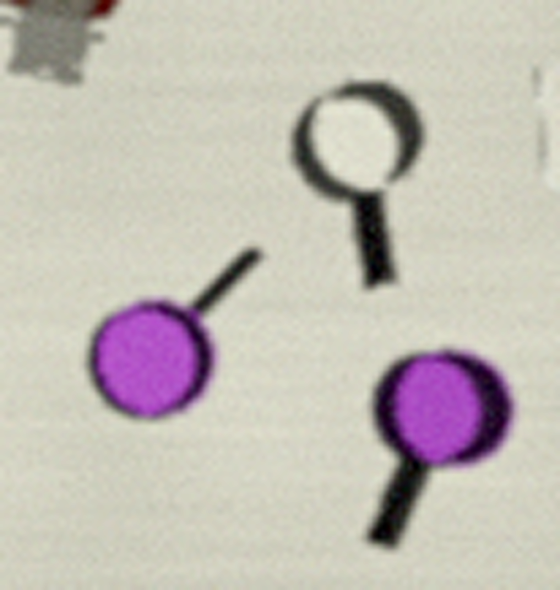

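The crop confirms it: the steel pot is at crop (358,140), its black handle runs to (380,285), and both purple pots are clearly different. The brown dispenser's magazine is at crop (108,213), with red pad ends at (85,258) and (165,250). Next I refine these positions.

```bash
cat > m2.py <<'E'
from h import *
from scipy.optimize import least_squares
c=eyes.calibration('top');q=np.load('top.npz');p,d=q['p'],q['d'];C=cloud(d,c);Z=C[...,2]
n,lab,st,ce=cv2.connectedComponentsWithStats(((Z>.02)&(d>0)).astype(np.uint8))
v0,u0=int(322*.64),int(546*.64)
L=np.unique(lab[int(280*.64):int(340*.64),int(525*.64):int(562*.64)]); L=[l for l in L if l and st[l,4]>20]; print([(l,st[l]) for l in L])
k=np.isin(lab,L)
vv,uu=np.where(k)
# rim: outer contour of convex hull above handle, cast at z=.07
cs=cv2.findContours(k.astype(np.uint8),cv2.RETR_EXTERNAL,cv2.CHAIN_APPROX_NONE)[0]
cs=max(cs,key=len)[:,0]
P=np.array([ray(u,v,c,.07) for u,v in cs]); 
T=np.array([.52,-.31])
def fit(P):
    f=lambda s:np.hypot(P[:,0]-s[0],P[:,1]-s[1])-.04
    r=least_squares(f,[.51,-.32],loss='soft_l1',f_scale=.002); return r.x,f(r.x)
cen,res=fit(P)
for _ in range(4):
    g=abs(res)<.004; cen,_=fit(P[g]); res=np.hypot(*(P[:,:2]-cen).T)-.04
print('pot centre',cen,g.sum(),len(g))
bl=k&(p.max(2)<45)
H=[]
for v,u in zip(*np.where(bl)):
    w=ray(u,v,c,.058); r=np.hypot(*(w[:2]-cen))
    if .045<r<.115:H.append(w[:2])
H=np.array(H);dr=H-cen;print('handle n',len(H),'tip r',np.hypot(*dr.T).max())
print('handle dir deg',np.degrees(np.arctan2(*dr.mean(0)[::-1])), 'far part',np.degrees(np.arctan2(*dr[np.hypot(*dr.T)>.075].mean(0)[::-1])))
# rim points direct
R=C[k&(Z>.06)&~bl];rr=np.hypot(*(R[:,:2]-cen).T);print('rim pts r',np.percentile(rr,[5,25,50,75,95]),R[:,2].max())
hsv=cv2.cvtColor(p,cv2.COLOR_RGB2HSV)
for nm,b in dict(meat=(300,170,375,262),fal=(425,170,500,272)).items():
    s=.64;m=np.zeros(d.shape,bool);m[int(b[1]*s):int(b[3]*s),int(b[0]*s):int(b[2]*s)]=1
    k=m&(Z>.225); rows=[]
    for v in range(d.shape[0]):
        u=np.where(k[v])[0]
        if len(u)>8:
            a,bb=ray(u.min()-.5,v,c,.265),ray(u.max()+.5,v,c,.265); rows.append((a[0],(a[1]+bb[1])/2,a[1]-bb[1]))
    rows=np.array(rows);print(nm);print(rows[::4].round(4))
    g=abs(rows[:,2]-np.median(rows[:,2]))<.008
    f=np.polyfit(rows[g,0],rows[g,1],1);print('yaw',np.degrees(np.arctan(f[0])),f)
    gr=m&(hsv[...,1]<60)&(p.min(2)>90)&(Z>.2); v,u=np.where(gr); print('grey',len(u)); 
    if len(u): Q=np.array([ray(a,b,c,.269)[:2] for a,b in zip(u,v)]).astype(np.float32); print(cv2.minAreaRect(Q))
# scale platform / body via sats of height band
E
python3 m2.py
```

```text
[(np.int32(15), array([335, 180,  24,  39, 287], dtype=int32))]
pot centre [ 0.54383295 -0.34100562] 46 102
handle n 56 tip r 0.09442222509782143
handle dir deg -165.2129285047529 far part -169.69889188956316
rim pts r [0.02890926 0.03218852 0.04007416 0.04599317 0.05488978] 0.07478361602872874
meat
[[0.6674 0.1212 0.0732]
 [0.6543 0.1304 0.054 ]
 [0.6412 0.1301 0.0539]
 [0.6281 0.1282 0.057 ]
 [0.6149 0.1389 0.079 ]]
yaw 3.9558095145085765 [0.06915181 0.08542681]
grey 37
((0.6441015005111694, 0.11998891830444336), (0.10478466749191284, 0.07270447909832001), 83.49021911621094)
fal
[[ 0.6605 -0.1264  0.0385]
 [ 0.6472 -0.1327  0.0576]
 [ 0.6339 -0.1198  0.0766]
 [ 0.621  -0.1292  0.0574]
 [ 0.608  -0.1323  0.0446]]
yaw -10.652173965531766 [-0.18808757 -0.01202236]
grey 46
((0.6944367289543152, -0.14290335774421692), (0.12129869312047958, 0.16511733829975128), 73.49016571044922)
```

Run:
```python
from h import *
t=np.load('top.npz')['p'];s=np.load('side.npz')['p']
f=lambda im,u,v,w,h,k:cv2.convertScaleAbs(cv2.resize(im[v:v+h,u:u+w,::-1],None,fx=k,fy=k,interpolation=cv2.INTER_CUBIC),alpha=1.7)
a=np.hstack([f(t,325,172,50,50,6),f(s,268,143,50,50,6),np.zeros((300,200,3),np.uint8)])
b=np.hstack([f(t,195,110,50,75,4),f(s,150,150,75,75,4),f(t,145,155,75,75,4)[:, :300]])
b=b[:300,:800]
cv2.imwrite('pics/comp.png',np.vstack([a,b]))
```

```text
(no output)
```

View pics/comp.png

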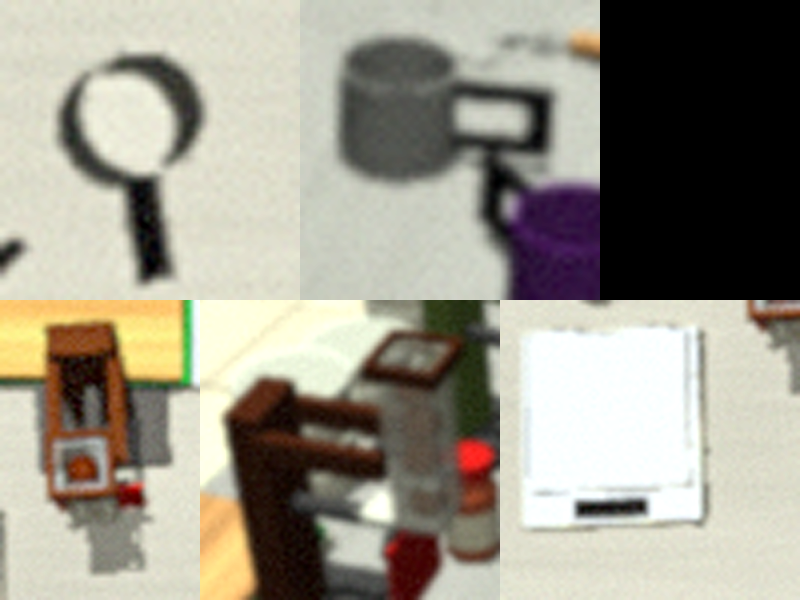

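Composite: the pot's rim centre is near crop (138,120) in the top view and (100,62) in the side view, with the handle tip at (155,280). The brown magazine's top centre is at (81,165) in the top view and (214,57) in the side view. The platform centre is near (110,110). Next I triangulate these.

Run:
```python
from h import *
t=eyes.calibration('top');s=eyes.calibration('side')
def tri(a,b):
    A=[];o=[]
    for (u,v),c in((a,t),(b,s)):
        T=np.array(c['world_from_camera']);r=ray(u,v,c,0)-T[:3,3];r/=np.linalg.norm(r);A.append(np.eye(3)-np.outer(r,r));o.append(T[:3,3])
    return np.linalg.solve(A[0]+A[1],A[0]@o[0]+A[1]@o[1])
print('rim top',ray(347.6,191.6,t,.07),'side',ray(284.2,152.9,s,.07),tri((347.6,191.6),(284.2,152.9)))
print('tip top',ray(350.4,218.25,t,.058),'bar side',ray(307.8,162.75,s,.035))
print('mag top',ray(214.9,150.9,t,.269),'side',ray(203.1,163.9,s,.269),tri((214.9,150.9),(203.1,163.9)))
print('col top',ray(214.6,119.6,t,.269),'side',ray(165.1,175.1,s,.269),tri((214.6,119.6),(165.1,175.1)))
print('plat',ray(172.1,182.1,t,.04))
# platform height cut
q=np.load('top.npz');C=cloud(q['d'],t)
```

```text
rim top [ 0.54434118 -0.34595814  0.07      ] side [ 0.54813742 -0.35146343  0.07      ] [ 0.5449687  -0.34466861  0.0737865 ]
tip top [ 0.44644759 -0.35635497  0.058     ] bar side [ 0.45366888 -0.36684809  0.035     ]
mag top [0.6407425  0.12681034 0.269     ] side [0.63292918 0.14183143 0.269     ] [0.6423045  0.12749364 0.25976075]
col top [0.74422573 0.13033919 0.269     ] side [0.69761171 0.22554228 0.269     ] [0.76617376 0.13707542 0.20446658]
plat [0.57965797 0.31094693 0.04      ]
```

Request:
send_rows(rows="0.17 -0.29 0 0; 0.17 -0.29 0 0; 0.34 -0.57 0 0; 0.34 -0.57 0 0; 0.34 -0.57 0 0; 0.34 -0.57 0 0", jaw=-0.1, force=55)

```text
clock: 0.65
tool_pos: [0.2041, -0.4118, 0.2386]
eef_rot: [0.993, 0.118, -0.0, -0.003]
contact_force: [-0.2, 1.1, 0.2]
opening: 0.57
finger_force: 0.0
```

Request:
send_rows(rows="0.2 0 0 0.0142; 0.4 0 0 0.0142; 0.6 0 0 0.0142; 0.85 0 0 0.0142; 0.85 0 0 0.0142; 0.85 0 0 0.0142; 0.85 0 0.2 0.0142; 0.85 0 0.33 0.0142; 0.85 0 0.33 0.0142; 0.85 0 0.33 0.0142")

```text
clock: 1.48
tool_pos: [0.4484, -0.3595, 0.1354]
eef_rot: [0.998, 0.07, -0.003, -0.003]
contact_force: [-0.4, 0.4, 1.2]
opening: 0.549
finger_force: 0.0
```

Run:
```python
from h import *
from scipy.spatial.transform import Rotation as R
t,_,c=grab('top');s,_,c2=grab('side')
q=sensors.get_state();m=R.from_quat(q['eef_rot']).as_matrix();print(q['clock'],q['tool_pos'],np.degrees(np.arctan2(m[1,0],m[0,0])),m[:,2])
f=lambda im,u,v,w,h,k:cv2.convertScaleAbs(cv2.resize(im[v:v+h,u:u+w,::-1],None,fx=k,fy=k,interpolation=cv2.INTER_CUBIC),alpha=1.7)
cv2.imwrite('pics/pre.png',np.hstack([f(t,310,160,65,80,6),f(s,255,110,65,80,6)]))
```

```text
1.5833 [ 0.45064239 -0.3616792   0.13963173] 7.975854473260771 [-5.12925204e-04  4.28961985e-05 -9.99999868e-01]
```

View pics/pre.png

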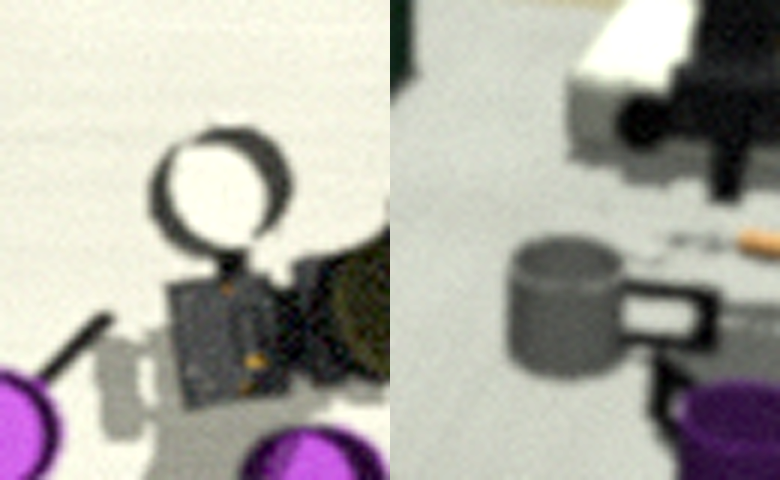

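Side view: the fingertip is at crop (727,195), above and slightly right of the handle bar at (705,318). Top view: the gripper body sits over the handle at (230,345). I'll check by projection.

Run:
```python
from h import *
def proj(X,c):
    T=np.array(c['world_from_camera']);r=T[:3,:3].T@(np.array(X)-T[:3,3]);return np.array([r[0]/r[2]*K(c)+c['cx'],r[1]/r[2]*K(c)+c['cy']])
t=eyes.calibration('top');s=eyes.calibration('side')
n=np.array([-np.sin(.14),np.cos(.14),0]);T=np.array([.4506,-.3617,.1396])
cr=lambda uv,o:(uv-o+.5)*6-.5
for k in(-.03,.03): print('finger tip',cr(proj(T+k*n,s),np.array([255,110]))+[390,0])
for name,X in dict(bar=(.451,-.360,.035),cen=(.545,-.347,.07),base=(.545,-.347,0)).items():
    print(name,cr(proj(X,s),np.array([255,110]))+[390,0],cr(proj(X,t),np.array([310,160])))
```

```text
finger tip [728.32196243 159.22998299]
finger tip [719.47746269 200.25631496]
bar [710.78997008 324.50617723] [240.27127162 347.48121724]
cen [570.32006356 263.66893044] [229.7412649  191.06072777]
base [566.61309907 355.48287703] [200.71148835 207.11089554]
```

Request:
send_rows(rows="0.012 -0.004 0.1 0; 0.012 -0.004 0.2 0; 0.012 -0.004 0.26 0; 0.012 -0.004 0.31 0; 0.012 -0.004 0.35 0; 0.012 -0.004 0.38 0; 0.012 -0.004 0.393 0; 0.012 -0.004 0.393 0; 0.012 -0.004 0.393 0; 0.012 -0.004 0.393 0")

```text
clock: 2.42
tool_pos: [0.4547, -0.36, 0.0228]
eef_rot: [0.998, 0.07, 0.001, 0.001]
contact_force: [-0.7, -0.9, 0.9]
opening: 0.552
finger_force: 0.0
```

Request:
send_rows(rows="0 0 0 0; 0 0 0 0; 0 0 0 0; 0 0 0 0; 0 0 0 0; 0 0 0 0; 0 0 0 0; 0 0 0 0; 0 0 0 0; 0 0 0 0", jaw=1, force=55)

```text
clock: 3.25
tool_pos: [0.4541, -0.3596, 0.0219]
eef_rot: [0.998, 0.07, 0.0, 0.0]
contact_force: [0.0, -0.4, 0.4]
opening: 0.105
finger_force: 54.9
```

Request:
send_rows(rows="0 0 -0.03 0; 0 0 -0.07 0; 0 0 -0.12 0; 0 0 -0.18 0; 0 0 -0.24 0; 0 0 -0.3 0; 0 0 -0.36 0; 0 0 -0.4 0; 0 0 -0.4 0; 0 0 -0.4 0")

```text
clock: 4.08
tool_pos: [0.4541, -0.3597, 0.1429]
eef_rot: [0.998, 0.07, 0.001, 0.001]
contact_force: [0.5, 0.3, -1.6]
opening: 0.11
finger_force: 54.9
```

Run:
```python
from h import *
t,_,c=grab('top');s,_,c2=grab('side')
q=sensors.get_state();print(q['clock'],q['tool_pos'],q['contact_force'],q['opening'],q['finger_force'])
f=lambda im,u,v,w,h,k:cv2.convertScaleAbs(cv2.resize(im[v:v+h,u:u+w,::-1],None,fx=k,fy=k,interpolation=cv2.INTER_CUBIC),alpha=1.7)
cv2.imwrite('pics/lift.png',np.hstack([f(t,310,150,65,80,6),f(s,255,80,65,80,6)]))
```

```text
4.1833 [ 0.45339315 -0.35910062  0.14137248] [ 0.39374722  0.53753592 -1.77172839] 0.10601799383032486 54.94065407663584
```

View pics/lift.png

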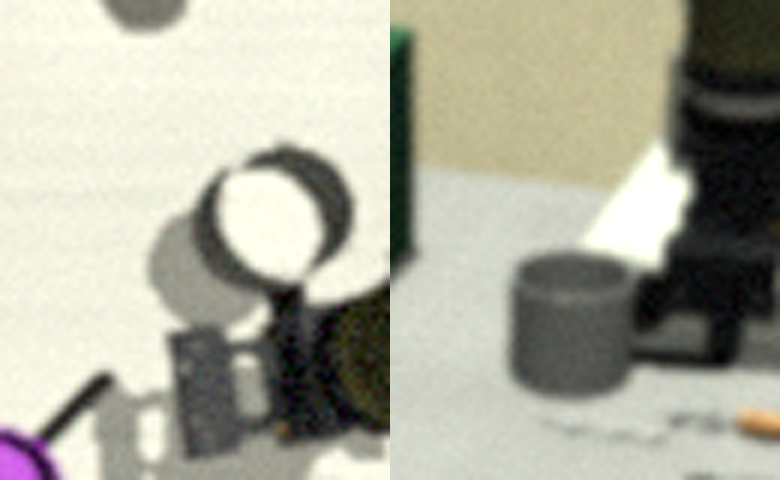

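The view shows the pot lifted, upright and level, with its rim centre at crop (572,272) in the side view. Next I carry it over.

Request:
send_rows(rows="-0.1 -0.04 0 0; -0.12 -0.12 0 0; -0.1 -0.22 0 0; -0.08 -0.32 0 0; -0.06 -0.42 0 0; -0.04 -0.52 0 0; -0.034 -0.6 0 0; -0.034 -0.65 0 0; -0.034 -0.678 0 0; -0.034 -0.678 0 0")

```text
clock: 5.02
tool_pos: [0.415, -0.1575, 0.1413]
eef_rot: [0.997, 0.071, -0.001, -0.001]
contact_force: [0.6, 0.2, -2.1]
opening: 0.109
finger_force: 54.9
```

Request:
send_rows(rows="0.01 -0.05 0 0.004; 0.03 -0.14 0 0.0111; 0.05 -0.26 0 0.0111; 0.075 -0.38 0 0.0111; 0.1 -0.5 0 0.0111; 0.12 -0.62 0 0.0111; 0.145 -0.74 0 0.0111; 0.165 -0.84 0 0.0111; 0.176 -0.896 0 0.0111; 0.176 -0.896 0 0.0111")

```text
clock: 5.85
tool_pos: [0.4321, 0.1182, 0.1415]
eef_rot: [0.999, 0.038, 0.001, -0.001]
contact_force: [0.5, -0.1, -2.5]
opening: 0.11
finger_force: 54.9
```

Request:
send_rows(rows="0 0 0.03 0; 0 0 0.08 0; 0 0 0.14 0; 0 0 0.2 0; 0 0 0.24 0; 0 0 0.27 0; 0 0 0.28 0; 0 0 0.28 0; 0 0 0.28 0")

```text
clock: 6.6
tool_pos: [0.431, 0.1134, 0.058]
eef_rot: [0.999, 0.034, 0.0, 0.0]
contact_force: [0.6, 0.4, -0.3]
opening: 0.105
finger_force: 54.9
```

```bash
cat > look.py <<'E'
import sys
from h import *
from scipy.spatial.transform import Rotation as R
t,_,c=grab('top');s,_,c2=grab('side')
q=sensors.get_state();m=R.from_quat(q['eef_rot']).as_matrix();print(q['clock'],q['tool_pos'],np.degrees(np.arctan2(m[1,0],m[0,0])),q['contact_force'],q['opening'])
f=lambda im,u,v,w,h,k:cv2.convertScaleAbs(cv2.resize(im[v:v+h,u:u+w,::-1],None,fx=k,fy=k,interpolation=cv2.INTER_CUBIC),alpha=1.7)
cv2.imwrite(f'pics/{sys.argv[1]}.png',np.hstack([f(t,180,105,75,110,5),f(s,155,150,85,110,5)]))
E
python3 look.py prepush
```

```text
6.7 [0.43111739 0.11386448 0.05840496] 3.9807976350739476 [-0.11494653  0.88965535 -1.91636827] 0.1063810435937101
```

View pics/prepush.png

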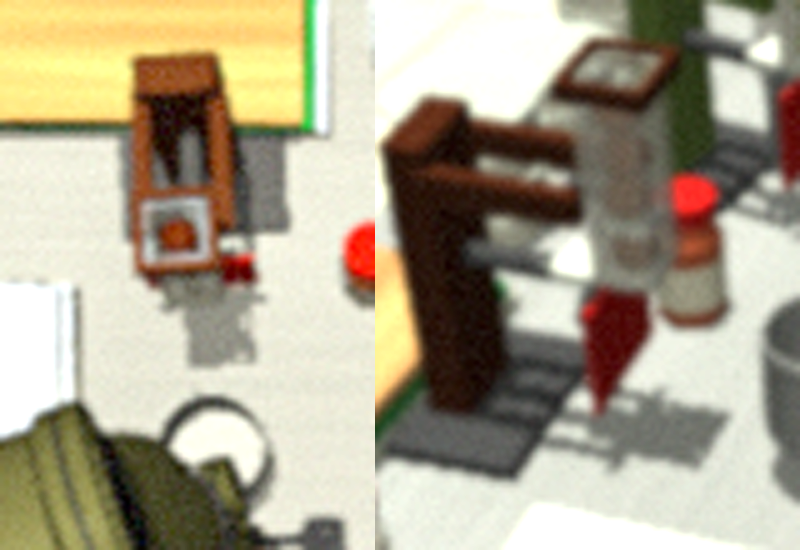

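View: brown dispenser with its red pad's near-bottom corner at side crop (598,415), its foot's near edge from (388,452) to (518,478), its magazine in the top view at (177,232), and the pot below at (218,452). From these I compute the dispenser's axis.

Run:
```python
from h import *
t=eyes.calibration('top');s=eyes.calibration('side')
S=lambda x,y,z:ray(155+(x-375+.5)/5-.5,150+(y+.5)/5-.5,s,z)
T=lambda x,y,z:ray(180+(x+.5)/5-.5,105+(y+.5)/5-.5,t,z)
a,b,e=S(388,452,.005),S(518,478,.005),S(585,370,.005)
print('foot',a,b,e,np.linalg.norm(a-b),'yaw',np.degrees(np.arctan2(*(a-b)[1::-1])),np.degrees(np.arctan2(-(e-b)[0]*-1,-(e-b)[1])))
n,f=S(598,415,.047),S(645,345,.047);print('pad',n,f,np.linalg.norm(n-f),np.degrees(np.arctan2((f-n)[0],-(f-n)[1])))
print('foot top', T(122,235,.005),T(287,230,.005),T(255,268,.121),T(150,280,.1))
print('mag',T(177,232,.269),'frame', [T(*q,.269)[:2].round(3) for q in((137,192),(217,188),(137,275),(219,270))])
print('pot rim',T(218,452,.107))
```

```text
foot [0.78533035 0.20319569 0.005     ] [0.69836563 0.19685169 0.005     ] [0.70918192 0.09150846 0.005     ] 0.08719580928229255 yaw 4.172284153996767 5.862399365785209
pad [0.65329516 0.17119123 0.047     ] [0.65705517 0.10155836 0.047     ] 0.06973431100902651 3.090837276838293
foot top [0.70893295 0.19931802 0.005     ] [0.71437103 0.0695058  0.005     ] [0.65440829 0.08652216 0.121     ] [0.64987839 0.16422404 0.1       ]
mag [0.64041987 0.12648634 0.269     ] frame [array([0.666, 0.152]), array([0.67 , 0.102]), array([0.612, 0.151]), array([0.616, 0.099])]
pot rim [0.52264901 0.11143235 0.107     ]
```

Request:
send_rows(rows="0.05 -0.013 0 0; 0.1 -0.013 0 0; 0.15 -0.013 0 0; 0.2 -0.013 0 0; 0.23 -0.013 0 0; 0.25 -0.013 0 0; 0.25 -0.013 0 0; 0.25 -0.013 0 0")

```text
clock: 7.37
tool_pos: [0.5046, 0.1231, 0.0581]
eef_rot: [0.999, 0.035, -0.0, 0.0]
contact_force: [0.3, -0.3, -1.5]
opening: 0.105
finger_force: 54.9
```

Request:
send_rows(rows="0.01 0 0 0; 0.02 0 0 0; 0.03 0 0 0; 0.04 0 0 0; 0.05 0 0 0; 0.05 0 0 0; 0.05 0 0 0")

```text
clock: 7.95
tool_pos: [0.5202, 0.1241, 0.0577]
eef_rot: [0.999, 0.035, 0.0, 0.0]
contact_force: [-0.1, -0.3, -2.0]
opening: 0.106
finger_force: 54.9
```

Request:
send_rows(rows="0.005 0 0 0; 0.01 0 0 0; 0.015 0 0 0; 0.02 0 0 0; 0.025 0 0 0; 0.03 0 0 0; 0.03 0 0 0; 0.03 0 0 0")

```text
clock: 8.62
tool_pos: [0.5286, 0.1247, 0.0576]
eef_rot: [0.999, 0.035, -0.001, 0.0]
contact_force: [-4.5, -1.1, -2.3]
opening: 0.111
finger_force: 54.9
```

Request:
send_rows(rows="0.005 0 0 0; 0.01 0 0 0; 0.015 0 0 0; 0.02 0 0 0; 0.025 0 0 0; 0.03 0 0 0; 0.03 0 0 0; 0.03 0 0 0")

```text
clock: 9.28
tool_pos: [0.5377, 0.1254, 0.0577]
eef_rot: [0.999, 0.035, -0.0, 0.0]
contact_force: [-4.8, -0.6, -2.6]
opening: 0.106
finger_force: 54.9
```

Request:
send_rows(rows="0.005 0 0 0; 0.01 0 0 0; 0.015 0 0 0; 0.02 0 0 0; 0.025 0 0 0; 0.03 0 0 0; 0.03 0 0 0; 0.03 0 0 0")

```text
clock: 9.95
tool_pos: [0.5463, 0.1259, 0.0576]
eef_rot: [0.999, 0.035, -0.001, 0.0]
contact_force: [-5.0, -0.6, -2.7]
opening: 0.109
finger_force: 54.9
```

Request:
send_rows(rows="0.003 0 0 0; 0.006 0 0 0; 0.009 0 0 0; 0.012 0 0 0; 0.012 0 0 0; 0.012 0 0 0")

```text
clock: 10.45
tool_pos: [0.5493, 0.1261, 0.0575]
eef_rot: [0.999, 0.035, -0.001, 0.0]
contact_force: [-6.4, -0.3, -3.8]
opening: 0.111
finger_force: 54.9
```

Request:
send_rows(rows="0.003 0 0 0; 0.006 0 0 0; 0.008 0 0 0; 0.008 0 0 0; 0.008 0 0 0")

```text
clock: 10.87
tool_pos: [0.5515, 0.1262, 0.0574]
eef_rot: [0.999, 0.035, -0.002, 0.0]
contact_force: [-7.6, -1.6, -3.9]
opening: 0.111
finger_force: 54.9
```

Request:
send_rows(rows="0.003 0 0 0; 0.006 0 0 0; 0.006 0 0 0; 0.006 0 0 0")

```text
clock: 11.2
tool_pos: [0.5529, 0.1264, 0.0573]
eef_rot: [0.999, 0.035, -0.002, 0.0]
contact_force: [-6.9, -1.0, -3.0]
opening: 0.107
finger_force: 54.9
```

Request:
send_rows(rows="0.003 0 0 0; 0.006 0 0 0; 0.006 0 0 0; 0.006 0 0 0")

```text
clock: 11.53
tool_pos: [0.553, 0.1263, 0.057]
eef_rot: [0.999, 0.035, -0.004, 0.001]
contact_force: [-9.9, -2.2, -1.9]
opening: 0.108
finger_force: 54.9
```

Request:
send_rows(rows="0.002 0 0 0; 0.004 0 0 0; 0.004 0 0 0; 0.004 0 0 0")

```text
clock: 11.87
tool_pos: [0.5531, 0.1262, 0.0568]
eef_rot: [0.999, 0.035, -0.005, 0.001]
contact_force: [-11.7, -1.7, -1.3]
opening: 0.107
finger_force: 55.0
```

The TCP has stalled at x = 0.553 while the force rises from 7 to 12 N, so the paddle is on its stop. I hold there, then look.

Request:
send_rows(rows="0 0 0 0; 0 0 0 0; 0 0 0 0; 0 0 0 0; 0 0 0 0; 0 0 0 0; 0 0 0 0; 0 0 0 0; 0 0 0 0; 0 0 0 0")

```text
clock: 12.7
tool_pos: [0.553, 0.1262, 0.0568]
eef_rot: [0.999, 0.035, -0.005, 0.001]
contact_force: [-11.6, -0.5, -2.2]
opening: 0.111
finger_force: 55.0
```

```bash
python3 look.py home
```

```text
12.8 [0.55306234 0.12617734 0.05686151] 4.02856462975837 [-11.16547817  -1.65022525  -3.01889962] 0.10589596135051779
```

View pics/home.png

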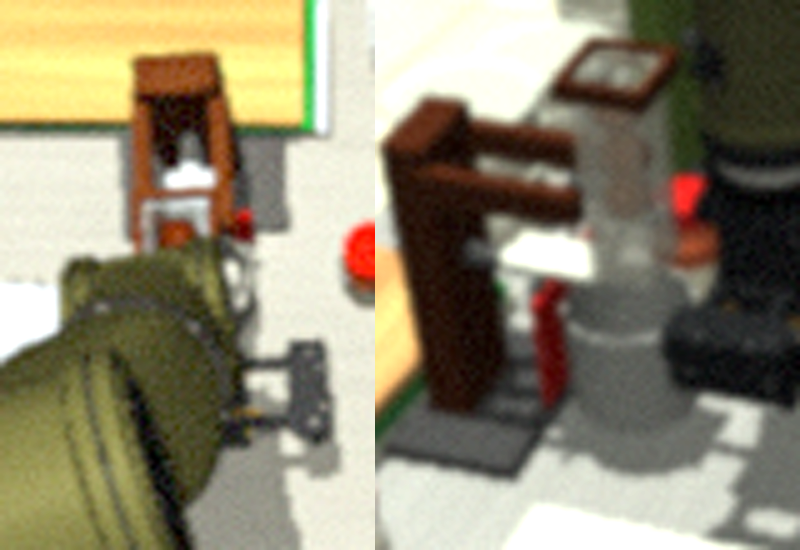

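The lower ball that was at side crop (635,240) is gone from the magazine, the gate is open and the pad is pressed by the pot, so the meatball has dropped. Next I retreat gently.

Request:
send_rows(rows="-0.01 0 0 0; -0.025 0 0 0; -0.045 0 0 0; -0.07 0 0 0; -0.1 0 0 0; -0.13 0 0 0; -0.17 0 0 0; -0.2 0 0 0; -0.22 0 0 0; -0.23 0 0 0")

```text
clock: 13.63
tool_pos: [0.4906, 0.1224, 0.0583]
eef_rot: [0.999, 0.035, 0.002, -0.0]
contact_force: [0.4, 0.6, -1.7]
opening: 0.111
finger_force: 54.9
```

Request:
send_rows(rows="-0.03 0 0 0; -0.07 0 0 0; -0.11 0 0 0; -0.15 0 0 0; -0.18 0 0 0; -0.2 0 0 0; -0.2 0 0 0; -0.2 0 0 0")

```text
clock: 14.3
tool_pos: [0.4306, 0.1181, 0.0579]
eef_rot: [0.999, 0.035, 0.001, -0.0]
contact_force: [-0.0, 0.2, -0.5]
opening: 0.108
finger_force: 54.9
```

Run:
```python
from h import *
t,d,c=grab('top');s,_,c2=grab('side')
q=sensors.get_state();print(q['clock'],q['tool_pos'],q['eef_rot'],q['contact_force'])
f=lambda im,u,v,w,h,k:cv2.convertScaleAbs(cv2.resize(im[v:v+h,u:u+w,::-1],None,fx=k,fy=k,interpolation=cv2.INTER_CUBIC),alpha=1.7)
cv2.imwrite('pics/after.png',np.hstack([f(t,180,115,75,110,5),f(s,180,150,85,110,5)]))
```

```text
14.4 [0.43075844 0.11813066 0.05788739] [ 9.99394320e-01  3.47734575e-02  1.32089658e-03 -2.35803424e-04] [-0.51460797  0.19522776 -1.78228886]
```

View pics/after.png

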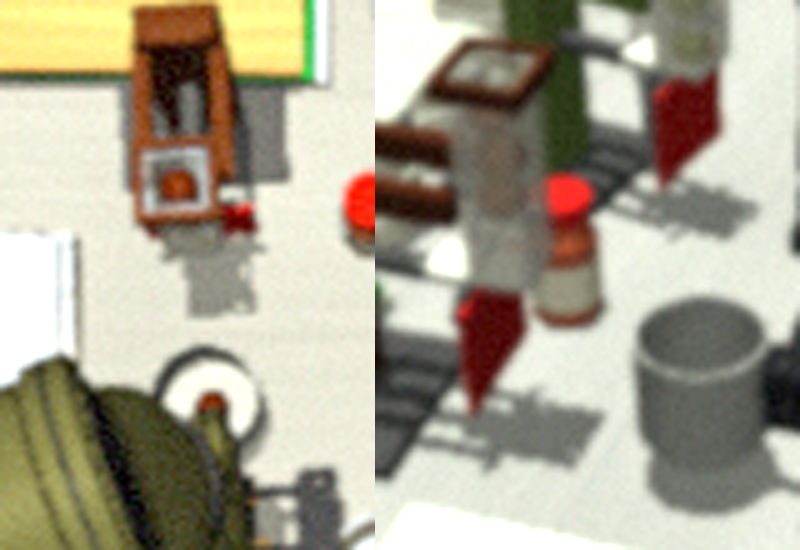

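View: the meatball (brown) is in the pot at top crop (212,402), the paddle is back at rest, and the pot's rim centre is at side crop (703,338). Next I work out the pot's offset from the TCP and the platform centre.

Run:
```python
from h import *
t=eyes.calibration('top');s=eyes.calibration('side')
S=lambda x,y,z:ray(180+(x-375+.5)/5-.5,150+(y+.5)/5-.5,s,z)
T=lambda x,y,z:ray(180+(x+.5)/5-.5,115+(y+.5)/5-.5,t,z)
print('rim side',S(703,338,.106),'top by right/top edge',T(269-57,346+57,.106),'ball top',T(212,402,.055))
ext=[np.load(f'{n}.npz') for n in('top','side')]
yaw=np.radians(3.2);R=np.array([[np.cos(yaw),np.sin(yaw)],[-np.sin(yaw),np.cos(yaw)]])
for q,c in zip(ext,(t,s)):
    C=cloud(q['d'],c);X=(C[...,:2]-[.567,.313])@R.T;Z=C[...,2]
    for ax in(0,1):
        print([ (round(b,3),round(float(np.median(Z[k])),4)) for b in np.arange(-.11,.11,.008) if (k:=(abs(X[...,ax]-b)<.004)&(abs(X[...,1-ax])<.05)&(Z<.07)&(Z>-.02)).sum()>4])
```

```text
rim side [0.52283522 0.12594616 0.106     ] top by right/top edge [0.52203172 0.1157865  0.106     ] ball top [0.52988955 0.12033702 0.055     ]
[(np.float64(-0.046), 0.0391), (np.float64(-0.038), 0.04), (np.float64(-0.03), 0.0391), (np.float64(-0.022), 0.0398), (np.float64(-0.014), 0.0391), (np.float64(-0.006), 0.0395), (np.float64(0.002), 0.0396), (np.float64(0.01), 0.0392), (np.float64(0.018), 0.0389), (np.float64(0.026), 0.0392), (np.float64(0.034), 0.0393), (np.float64(0.042), 0.0394), (np.float64(0.05), 0.0399), (np.float64(0.058), 0.0395), (np.float64(0.066), 0.0397), (np.float64(0.074), 0.0398), (np.float64(0.082), 0.0401), (np.float64(0.09), 0.0303), (np.float64(0.098), 0.0019), (np.float64(0.106), -0.0012)]
[(np.float64(-0.11), -0.0002), (np.float64(-0.102), -0.0005), (np.float64(-0.094), -0.0005), (np.float64(-0.086), 0.007), (np.float64(-0.078), 0.0293), (np.float64(-0.07), 0.0392), (np.float64(-0.062), 0.0383), (np.float64(-0.054), 0.0397), (np.float64(-0.046), 0.0395), (np.float64(-0.038), 0.0401), (np.float64(-0.03), 0.0397), (np.float64(-0.022), 0.0392), (np.float64(-
[... 1207 characters left out ...]
(np.float64(-0.078), 0.0389), (np.float64(-0.07), 0.0399), (np.float64(-0.062), 0.0402), (np.float64(-0.054), 0.0401), (np.float64(-0.046), 0.0402), (np.float64(-0.038), 0.0403), (np.float64(-0.03), 0.0399), (np.float64(-0.022), 0.04), (np.float64(-0.014), 0.0398), (np.float64(-0.006), 0.0401), (np.float64(0.002), 0.0401), (np.float64(0.01), 0.0402), (np.float64(0.018), 0.0399), (np.float64(0.026), 0.0398), (np.float64(0.034), 0.0398), (np.float64(0.042), 0.0397), (np.float64(0.05), 0.0397), (np.float64(0.058), 0.0395), (np.float64(0.066), 0.0399), (np.float64(0.074), 0.0347), (np.float64(0.082), 0.0183), (np.float64(0.09), -0.0004), (np.float64(0.098), -0.0003), (np.float64(0.106), 0.0002)]
```

Request:
send_rows(rows="0 0 -0.03 0; 0 0 -0.07 0; 0 0 -0.11 0; 0 0 -0.14 0; 0 -0.04 -0.14 0; 0 -0.1 -0.14 0; 0 -0.16 -0.14 0; 0 -0.22 -0.14 0; 0 -0.27 -0.14 0; 0 -0.3 -0.14 0")

```text
clock: 15.23
tool_pos: [0.423, 0.21, 0.1003]
eef_rot: [0.999, 0.036, 0.001, -0.001]
contact_force: [-0.5, -0.0, -1.8]
opening: 0.108
finger_force: 54.9
```

Request:
send_rows(rows="0.01 -0.05 0 0; 0.03 -0.12 0 0; 0.06 -0.18 0 0; 0.1 -0.23 0 0; 0.14 -0.27 0 0; 0.18 -0.3 0 0; 0.21 -0.318 0 0; 0.224 -0.318 0 0; 0.224 -0.318 0 0; 0.224 -0.318 0 0")

```text
clock: 16.07
tool_pos: [0.4828, 0.3062, 0.0998]
eef_rot: [0.999, 0.034, -0.001, 0.001]
contact_force: [0.3, -1.0, -2.8]
opening: 0.105
finger_force: 54.9
```

Run:
```python
from h import *
s=eyes.calibration('side')
p,d,c=grab('side');C=cloud(d,c);q=sensors.get_state();print(q['clock'],q['tool_pos'],q['eef_rot'],q['contact_force'])
Z=C[...,2];k=(d>0)&(abs(C[...,0]-.577)<.07)&(abs(C[...,1]-.31)<.07)&(Z>.065)
X=C[k];print(len(X),X[:,2].min(),X[:,2].max())
low=X[(X[:,2]>.075)&(X[:,2]<.14)&(X[:,0]>.53)]
from scipy.optimize import least_squares
r=least_squares(lambda a:np.hypot(low[:,0]-a[0],low[:,1]-a[1])-.04,[.577,.31],loss='soft_l1',f_scale=.002);print(r.x,len(low))
for h in np.arange(.075,.15,.01):
    b=X[(abs(X[:,2]-h)<.005)]; print(round(h,3),len(b),np.round([b[:,0].min(),b[:,0].max(),b[:,1].max()],3) if len(b) else '')
```

```text
16.1167 [0.48242511 0.30622922 0.09974633] [ 9.99406761e-01  3.44277516e-02 -7.10699678e-04  5.92909504e-04] [ 0.35856388  0.14368441 -1.5049356 ]
1208 0.07562363741916156 0.48876759557192645
[0.57663337 0.31077671] 811
0.075 12 [0.542 0.591 0.348]
0.085 95 [0.542 0.611 0.351]
0.095 126 [0.547 0.615 0.352]
0.105 129 [0.548 0.616 0.35 ]
0.115 142 [0.548 0.617 0.351]
0.125 147 [0.549 0.616 0.351]
0.135 160 [0.54  0.616 0.351]
0.145 184 [0.539 0.618 0.352]
```

The pot's axis is at (0.577, 0.311), within 2 mm of the platform's middle. I lower it now.

Request:
send_rows(rows="0 0 0.02 0; 0 0 0.04 0; 0 0 0.06 0; 0 0 0.08 0; 0 0 0.095 0; 0 0 0.105 0; 0 0 0.112 0; 0 0 0.112 0; 0 0 0.112 0")

```text
clock: 16.87
tool_pos: [0.4833, 0.3075, 0.0661]
eef_rot: [0.999, 0.035, 0.0, 0.0]
contact_force: [-0.5, -0.3, -1.9]
opening: 0.105
finger_force: 54.9
```

Request:
send_rows(rows="0 0 0.002 0; 0 0 0.004 0; 0 0 0.006 0; 0 0 0.006 0")

```text
clock: 17.2
tool_pos: [0.4832, 0.3075, 0.0644]
eef_rot: [0.999, 0.035, 0.0, 0.0]
contact_force: [-0.5, -0.4, -2.1]
opening: 0.107
finger_force: 54.9
```

Request:
send_rows(rows="0 0 0.002 0; 0 0 0.004 0; 0 0 0.005 0; 0 0 0.005 0")

```text
clock: 17.53
tool_pos: [0.4832, 0.3075, 0.0628]
eef_rot: [0.999, 0.035, 0.0, 0.0]
contact_force: [-0.2, -0.5, -2.5]
opening: 0.112
finger_force: 54.9
```

Request:
send_rows(rows="0 0 0.002 0; 0 0 0.004 0; 0 0 0.004 0; 0 0 0.004 0")

```text
clock: 17.87
tool_pos: [0.4832, 0.3075, 0.0619]
eef_rot: [0.999, 0.035, 0.0, -0.0]
contact_force: [-1.2, 0.5, -0.1]
opening: 0.108
finger_force: 54.9
```

Request:
send_rows(rows="0 0 0.002 0; 0 0 0.003 0; 0 0 0.003 0; 0 0 0.003 0")

```text
clock: 18.2
tool_pos: [0.4829, 0.3075, 0.0613]
eef_rot: [0.999, 0.035, -0.0, -0.0]
contact_force: [-3.4, -0.5, 5.9]
opening: 0.108
finger_force: 54.9
```

Request:
send_rows(rows="0 0 -0.002 0; 0 0 -0.002 0; 0 0 -0.002 0")

```text
clock: 18.45
tool_pos: [0.4831, 0.3075, 0.0616]
eef_rot: [0.999, 0.035, -0.0, -0.0]
contact_force: [-2.7, 0.2, 4.1]
opening: 0.106
finger_force: 54.9
```

Request:
send_rows(rows="0 0 0 0; 0 0 0 0; 0 0 0 0; 0 0 0 0; 0 0 0 0; 0 0 0 0; 0 0 0 0; 0 0 0 0", jaw=0.1, force=10)

```text
clock: 19.12
tool_pos: [0.4832, 0.3074, 0.0614]
eef_rot: [0.999, 0.035, 0.0, 0.0]
contact_force: [0.8, 0.2, -0.9]
opening: 0.447
finger_force: 0.0
```

Request:
send_rows(rows="0 0 -0.03 0; 0 0 -0.08 0; 0 0 -0.15 0; 0 0 -0.25 0; 0 0 -0.35 0; 0 0 -0.45 0; 0 0 -0.5 0; 0 0 -0.5 0; 0 0 -0.5 0; 0 0 -0.5 0")

```text
clock: 19.95
tool_pos: [0.4824, 0.3072, 0.2108]
eef_rot: [0.999, 0.035, -0.001, 0.0]
contact_force: [-0.4, -0.6, -0.5]
opening: 0.45
finger_force: 0.0
```

Run:
```python
from h import *
from scipy.optimize import least_squares
q=sensors.get_state();print(q['clock'],q['tool_pos'],q['contact_force'],q['opening'])
p,d,c=grab('side');C=cloud(d,c);Z=C[...,2]
k=(d>0)&(abs(C[...,0]-.577)<.06)&(abs(C[...,1]-.31)<.07)&(Z>.045)&(Z<.13);X=C[k]
for lo,hi in((.047,.075),(.075,.1),(.045,.105)):
    L=X[(X[:,2]>lo)&(X[:,2]<hi)&(X[:,0]>.535)]
    r=least_squares(lambda a:np.hypot(L[:,0]-a[0],L[:,1]-a[1])-.04,[.577,.31],loss='soft_l1',f_scale=.002);print(lo,r.x,len(L))
print('top z',np.percentile(X[:,2],[50,95,99]))
p,d,c=grab('top');C=cloud(d,c);h=cv2.cvtColor(p,cv2.COLOR_RGB2HSV)
k=(abs(C[...,0]-.577)<.045)&(abs(C[...,1]-.31)<.045)&(h[...,1]>120)&((h[...,0]<20)|(h[...,0]>170));print('ball px',k.sum(),C[k].mean(0) if k.any() else '')
```

```text
19.95 [0.48243807 0.30715662 0.21077449] [-0.40177897 -0.55809288 -0.49415673] 0.44986585748180974
0.047 [0.57807022 0.31232343] 406
0.075 [0.57793931 0.31265548] 424
0.045 [0.57800373 0.31252274] 952
top z [0.08247376 0.10955958 0.11080241]
ball px 29 [0.59763991 0.32176561 0.06811978]
```

The pot stands upright, with its axis at (0.578, 0.3125) at every height and its rim at 0.110. The meatball is inside it, and the gripper is clear.

```bash
python3 -c "
from plant import finish_job
print(finish_job())"
```

```text
the job is handed in; nothing more can be done
None
```

The job is handed in: one meatball dropped into the steel pot with the paddle held on its stop, and the pot now stands upright about 1 mm from the scale platform's measured middle, let go, with the arm clear at 20 s.

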